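Fetch the sample tube from behind the reagent bottles

ROBOT

A 6-joint arm with a two-finger parallel gripper is mounted at the origin on the work surface. World frame = base frame: x ahead of the robot, y to its left, z up, the work surface at z = 0. Lengths are in m, angles in rad, forces in N, time in s.
With the tool pointing down it reaches from about 0.3 to 0.875 m from the base axis. Payload 6.4 kg.
Tool frame: the origin (TCP) lies midway between the tips of the shut fingers; the grasp point (between the pads) lies 19 mm behind it; z points along the fingers, y is the line along which they close (so a half turn about z gives the same grasp; the last joint's range is limited). The gripper opens to 88 mm and grips with 3 to 60 N. Pads are 18 mm wide; open, the fingers measure 123 mm over their backs; the gripper's body (75 mm by 187 mm) begins 45 mm behind the grasp point.
Start: joints at [-1.366, 0.181, 1.607, -0, 1.354, -0.206], TCP at [0.23, -0.527, 0.239] pointing down, gripper open.
Joint ranges: [-2.99, 2.99], [-0.89, 2.07], [0.3, 2.58], [-1.14, 4.28], [0, 2.63], [-3.12, 3.12]. Speed limits (rad/s): [2.57, 2.57, 3.01, 3.14, 3.14, 3.14].

INTERFACE

Orientations are given as a unit quaternion [w, x, y, z].
In Python, from rig import env gives the robot as it stands. Calls block until the motion is done:
- env.goto(position, orientation): joint-space move of the TCP to a pose.
- env.move_l(position, rate=0.15, rot=None, max_force=None): straight line of the TCP; rot=None keeps the orientation; rate is the mean speed in m/s. With max_force (N) it stops when the force on the tool has changed by that much, and returns True; else False.
- env.movej(angles): joint-space move.
- env.gripper_open() and env.gripper_close(force=None): open the fingers fully, or close them until they stop; force is the grip in N (None keeps the last).
- env.hold(seconds).
- env.inverse_kinematics(position, orientation): joint angles nearest the present ones, or None.
- env.observe(): the state.
- env.get_image(name): name is "side" or "top" or "wrist"; returns the picture (384x512x3 uint8, blue, green, red); there is no depth.
- env.camera_model(name): a dict with "K" (3x3 intrinsics, pixels), "cam_to_world" (4x4, takes a point from camera to world coordinates). Camera axes: x right, y up, looking along -z (the intrinsics and any distortion apply to the point x, -y, -z); pixel columns grow to the right and rows downward; lengths in m; the calibration is good to about 2 mm. A picture is of the moment at which its call begins: read the wrist's pose just before it. camera_model takes no time and is no camera call; for the wrist camera it gives the pose at the moment of the call.
A pose or a line that the arm cannot do raises env.MotionError and nothing moves.
- env.finish_job(): hands the job in; it is judged then, once.
The state is a dict: "time_s": time; "q": joint angles; "joint_velocities": joint speeds; "joint_efforts": joint torques, N m; "tcp_pos": TCP position; "tool_rot": TCP orientation; "ft_force": force on the tool from outside, world axes, zero at the start; "moment": the same for the moment, N m; "gripper_width": opening from 0.0 (shut) to 1.0 (fully open); "finger_force": force on a finger pad.
Only numpy, scipy, OpenCV 4.12 (cv2) and the standard library are available. Lean on these libraries where they do the work, as an engineer would, in place of code of your own. Each camera call takes 0.05 s, during which the arm holds its last target. There are 200 camera calls.

TASK

The amber sample tube stands behind three reagent bottles on the steel spill tray: first set all three bottles upright on the black mat, then lower the tube upright into the steel canister until you feel it stand on the insert, whose height is unknown, and let go without dropping or ramming it. Only then put the bottles back on the tray, each standing in the middle of the pad of its cap's colour. Tip nothing over and leave the petri dish where it is.

Things in the scene. Friction and masses are not known exactly. Their poses are not given: they have to be found in the camera images.
- bottle_red: white plastic reagent bottle with a red screw cap and a red band round its belly; round, 48 mm across and 140 mm tall, 0.18 to 0.35 kg; shoulder from 93 to 104 mm, cap 32 mm across from 104 to 140 mm above its base (grip it by the cap). Origin: centre of its underside; z up. At the start it stands on the pad of its own colour.
- bottle_blue: white plastic reagent bottle with a blue screw cap and a blue band round its belly; round, 48 mm across and 140 mm tall, 0.18 to 0.35 kg; shoulder from 93 to 104 mm, cap 32 mm across from 104 to 140 mm above its base (grip it by the cap). Origin: centre of its underside; z up. At the start it stands on the pad of its own colour.
- bottle_yellow: white plastic reagent bottle with a yellow screw cap and a yellow band round its belly; round, 48 mm across and 140 mm tall, 0.18 to 0.35 kg; shoulder from 93 to 104 mm, cap 32 mm across from 104 to 140 mm above its base (grip it by the cap). Origin: centre of its underside; z up. At the start it stands on the pad of its own colour.
- pad_red: flat red disc fixed on the steel spill tray, 70 mm across, 3 mm thick: the place of the red-capped bottle. Origin: centre of its underside, so its top is 3 mm above the origin.
- pad_blue: flat blue disc fixed on the steel spill tray, 70 mm across, 3 mm thick: the place of the blue-capped bottle. Origin: centre of its underside, so its top is 3 mm above the origin.
- pad_yellow: flat yellow disc fixed on the steel spill tray, 70 mm across, 3 mm thick: the place of the yellow-capped bottle. Origin: centre of its underside, so its top is 3 mm above the origin.
- tube: sample tube: upright cylinder of amber glass with a black cap, 36 mm across over its whole length, 105 mm tall (cap: the top 20 mm), about 0.12 kg, standing on the tray floor behind and between the three bottles, about 65 to 70 mm from each, so there is no room for a gripper's body until they are gone. Origin: centre of its underside; z up.
- canister: open-topped opaque steel canister, fixed, 74 mm across outside, walls 4 mm (66 mm inside), rim 80 mm above the table. Origin: centre of its underside. It holds a firm flat grey insert filling the bore, whose top lies at an unknown height, between 32 and 58 mm above the origin, so the tube always stands out well above the rim. The insert is rigid: it does not sink under the tube.
- holding_mat: black rubber mat fixed on the table to one side of the tray (left or right, the canister being on the other), 300 mm along its own x, 120 mm along its own y, 3 mm thick: the side area for the bottles. Origin: centre of its underside.
- dish: closed round petri dish, clear with a green top, 56 mm across, 15 mm high, loose, on one of the tray corners nearest the robot (a small clear vial with a black cap, 28 mm across and 55 mm tall, stands on the other), to be left alone. Origin: centre of its underside.
Not all that is in view belongs to the job. Leave any pink look-alike of the tube alone.

How it is judged:
By the outcome, as a careful person would: the job done as asked, in the order asked, and still so for the second after the job is handed in, with the robot touching nothing.
It also fails if it takes over 144 s, if anything falls off the work surface, if the arm or the gripper's body presses on something with over 40 N, if the wrist force passes 120 N, or if a joint passes its speed limit or range.

## Working session

There is one attempt and no reset: what is moved stays moved. The work goes in short steps, each a Python script; the robot and the scene stay as the last script left them, time stands still between calls to the robot, and variables do not carry over. Pictures are saved under pics/ and viewed, at most 14 in all, crops included, and the job is handed in when it is done.

```bash
ls; mkdir -p pics
python3 - <<'E'
from rig import env
import cv2,numpy as np
for n in("top","side"):
    cv2.imwrite(f"pics/{n}0.png",env.get_image(n)); m=env.camera_model(n)
    print(n,{k:np.round(v,4).tolist() if not isinstance(v,str) else v for k,v in m.items()})
o=env.observe();print(o)
E
```

```text
pics
top {'K': [[420.4402, 0.0, 252.5406], [0.0, 420.4402, 196.2888], [0.0, 0.0, 1.0]], 'cam_to_world': [[-0.0239, 0.9922, -0.122, 0.4114], [-0.9988, -0.029, -0.0401, -0.0265], [-0.0433, 0.1209, 0.9917, 0.9304], [0.0, 0.0, 0.0, 1.0]]}
side {'K': [[390.5038, 0.0, 258.1663], [0.0, 390.5038, 194.0248], [0.0, 0.0, 1.0]], 'cam_to_world': [[-0.8649, 0.2611, -0.4288, 0.0885], [-0.5015, -0.4112, 0.7612, 0.7672], [0.0224, 0.8734, 0.4866, 0.538], [0.0, 0.0, 0.0, 1.0]]}
{'time_s': 0.1, 'q': array([-1.36629505e+00,  1.81443142e-01,  1.60788196e+00,  9.35835286e-06,
        1.35376978e+00, -2.06297812e-01]), 'joint_velocities': array([-0.00011641, -0.0011897 , -0.00325976, -0.00176215,  0.00026203,
        0.0005357 ]), 'joint_efforts': array([ 1.52800403e-04, -4.34816980e+01, -3.42694402e+01,  7.04086781e-02,
        3.39930982e-02, -3.92512663e-05]), 'tcp_pos': array([ 0.22954605, -0.52669202,  0.23792608]), 'tool_rot': array([-7.51110344e-04,  9.78979502e-01,  2.03957276e-01,  5.24335321e-06]), 'ft_force': array([ 0.320375  , -0.32178007, -0.77431514]), 'moment': array([-0.02527324,  0.03793904, -0.02474038]), 'finger_force': 0.0, 'gripper_width': 1.0007386980005681}
```

View pics/top0.png

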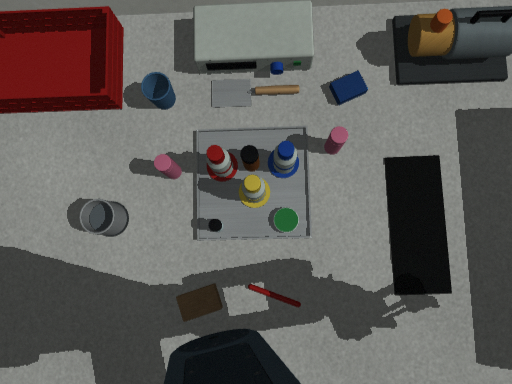

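View pics/side0.png

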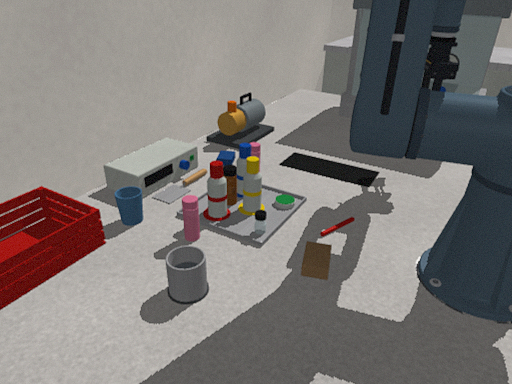

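The top view shows the red, blue and yellow caps at about (216,153), (286,150) and (252,184), with the tube at (250,155). The canister is at (103,217), the mat spans (386,156) to (450,294), and the dish is at (286,219). Next I compute rough positions and go look with the wrist camera.

```bash
cat > h.py <<'E'
import cv2,numpy as np
from rig import env
def ray(m,uv,z):
    T=np.array(m["cam_to_world"]);K=np.array(m["K"])
    p=np.linalg.inv(K)@[uv[0],uv[1],1.]
    d=T[:3,:3]@[p[0],-p[1],-p[2]];o=T[:3,3]
    return o+d*(z-o[2])/d[2]
def proj(m,P):
    T=np.array(m["cam_to_world"]);K=np.array(m["K"])
    c=T[:3,:3].T@(np.asarray(P,float)-T[:3,3]);v=K@[c[0],-c[1],-c[2]]
    return v[:2]/v[2]
def down(yaw):   # tool z down, tool y at world angle yaw+90deg (mod 180)
    return np.array([0,np.cos(yaw/2),np.sin(yaw/2),0])
def snap(n,f):
    m=env.camera_model(n);im=env.get_image(n);cv2.imwrite(f"pics/{f}.png",im);np.save(f"pics/{f}_T.npy",np.array(m["cam_to_world"]));return im,m
E
python3 - <<'E'
from h import *
m=env.camera_model("top")
for n,uv,z in[("red",(216,153),.15),("blue",(286,150),.15),("yel",(252,184),.15),("tube",(250,154),.11),("can",(100,216),.08),
 ("dish",(286,219),.02),("mat",(386,157),.003),("mat",(437,155),.003),("mat",(450,293),.003),("mat",(395,294),.003),("tray",(197,129),.01),("tray",(307,128),.01),("tray",(309,237),.01),("tray",(197,239),.01)]:
    print(n,ray(m,uv,z).round(4))
T0=env.observe()["time_s"]
for x,y,f in[(.47,.0,"w1")]:
  for z in(.42,.38,.34):
    try: env.goto([x,y,z],down(0)); break
    except env.MotionError as e: print(z,e)
  im,m=snap("wrist",f); print(np.round(m["K"],1).tolist(),np.round(m["cam_to_world"],3).tolist(),[k for k in m],env.observe()["tcp_pos"],env.observe()["q"],env.observe()["time_s"]-T0)
E
```

```text
red [0.5923 0.0726 0.15  ]
blue [ 0.5936 -0.0604  0.15  ]
yel [0.5306 0.0055 0.15  ]
tube [0.5973 0.0096 0.11  ]
can [0.4842 0.3232 0.08  ]
dish [ 0.4718 -0.0609  0.02  ]
mat [ 0.6046 -0.2874  0.003 ]
mat [ 0.6054 -0.3988  0.003 ]
mat [ 0.3066 -0.4032  0.003 ]
mat [ 0.3067 -0.288   0.003 ]
tray [0.6817 0.1328 0.01  ]
tray [ 0.675 -0.115  0.01 ]
tray [ 0.4321 -0.1097  0.01  ]
tray [0.4338 0.1348 0.01  ]
[[284.2, 0.0, 256.2], [0.0, 284.2, 191.9], [0.0, 0.0, 1.0]] [[-0.0, 0.967, 0.254, 0.535], [-1.0, 0.0, -0.001, -0.0], [-0.001, -0.254, 0.967, 0.566], [0.0, 0.0, 0.0, 1.0]] ['K', 'cam_to_world'] [ 0.47003073 -0.00063886  0.4196016 ] [-2.54569237e-01 -1.51343184e-01  1.58721676e+00 -1.65605829e-04
  1.70641226e+00  1.31718759e+00] 2.225
```

View pics/w1.png

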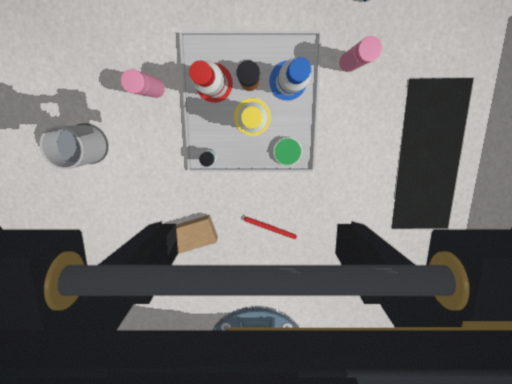

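The wrist view shows the whole scene clearly: red cap (202,73), tube cap (248,72), blue cap (299,69), yellow (252,117), canister rim (65,147), and the mat at right with a pink decoy at (365,50). Now I fit positions using the cap silhouettes in all three views.

```bash
cat > loc.py <<'E'
from h import *
from scipy.optimize import least_squares
def hull(m,x,y,zr):
    a=np.linspace(0,2*np.pi,48,endpoint=False)
    P=[proj(m,[x+r*np.cos(t),y+r*np.sin(t),z]) for z,r in zr for t in a]
    h=cv2.convexHull(np.array(P,np.float32)); M=cv2.moments(h); return np.array([M["m10"],M["m01"]])/M["m00"],h
def mask(im,c):
    H=cv2.cvtColor(im,cv2.COLOR_BGR2HSV).astype(int);h,s,v=H[...,0],H[...,1],H[...,2]
    if c=="red": k=((h<8)|(h>172))&(s>150)&(v>70)
    if c=="blue": k=(h>105)&(h<125)&(s>150)&(v>70)
    if c=="yellow": k=(h>20)&(h<35)&(s>130)&(v>70)
    if c=="black": k=(v<45)
    return k.astype(np.uint8)
def comp(im,c,guess):
    n,L,S,C=cv2.connectedComponentsWithStats(mask(im,c),connectivity=4)
    b=[i for i in range(1,n) if S[i,4]>25]
    if not b: return None,0
    i=min(b,key=lambda i:np.hypot(*(C[i]-guess))); return C[i],S[i,4]
E
cat > run.py <<'E'
from loc import *
V={}
for n,f in(("top","top0"),("side","side0"),("wrist","w1")):
    m=env.camera_model(n)
    if n=="wrist": m["cam_to_world"]=np.load("pics/w1_T.npy")
    V[n]=(cv2.imread(f"pics/{f}.png"),m)
z0=.003
G=dict(red=(.592,.073),blue=(.594,-.06),yellow=(.531,.0055))
for c,g in G.items():
    obs=[]
    for n,(im,m) in V.items():
        e,h=hull(m,*g,[(z0+.107,.016),(z0+.143,.016)])
        C,A=comp(im,c,e)
        print(c,n,e.round(1),cv2.contourArea(h),C.round(1),A,ray(m,(C-e)+proj(m,[*g,.12]),.12).round(4)[:2])
        obs.append((m,C,n))
    f=lambda p:np.concatenate([hull(m,p[0],p[1],[(p[2]+.107,.016),(p[2]+.143,.016)])[0]-C for m,C,n in obs])
    r=least_squares(f,[*g,z0]);print("  fit",r.x.round(4),r.fun.round(1))
    # pads
    for n in("top","wrist"):
        im,m=V[n];M=mask(im,c);pc=proj(m,[*g,.006])
        cols=[];a=np.linspace(0,2*np.pi,120,endpoint=False)
        yy,xx=np.mgrid[0:384,0:512]
        P=np.array([ray(m,(x,y),.006)[:2]-g for y,x in zip(*np.nonzero(M)) if np.hypot(x-pc[0],y-pc[1])<60])
        R=np.hypot(*P.T);ang=np.arctan2(P[:,1],P[:,0]);E=[]
        k=R<.05;P,R,ang=P[k],R[k],ang[k]
        for b in np.arange(-np.pi,np.pi,.2):
            s=(ang>=b)&(ang<b+.2)
            if s.any() : E.append(P[s][np.argmax(R[s])])
        E=np.array(E)
        q=least_squares(lambda p:np.hypot(E[:,0]-p[0],E[:,1]-p[1])-.0345,[0,0],loss="soft_l1",f_scale=.0015)
        print("  pad",n,(q.x+g).round(4),len(E),np.abs(q.fun).mean().round(4))
im,m=V["wrist"]
t=np.hstack([cv2.resize(im[110:190,25:125],None,fx=4,fy=4,interpolation=3),cv2.resize(im[45:125,190:290],None,fx=4,fy=4,interpolation=3)])
cv2.imwrite("pics/crop1.png",t)
for uv in[(410,78),(471,78),(448,229),(393,229)]:print("mat",ray(m,uv,.003).round(4))
for n,uv in(("top",(250,152)),("wrist",(248,72))):
    C,A=comp(V[n][0],"black",np.array(uv));print("tubecap",n,C,A)
E
python3 run.py
```

```text
red top [217.1 155.5] 281.1255009616725 [215.2 153.4] 227 [0.5963 0.0767]
red side [218.2 169.7] 238.76602450583596 [216.1 169. ] 212 [0.5985 0.0726]
red wrist [204.8  75.7] 545.7103432351141 [201.4  73.3] 461 [0.5954 0.0778]
  fit [0.5951 0.0769 0.0058] [-0.3  0.3  0.1 -0.1  0.2 -0.2]
  pad top [0.6019 0.0845] 20 0.0053
  pad wrist [0.5984 0.0813] 30 0.002
blue top [285.4 152.2] 278.8113732673228 [286.  148.7] 211 [ 0.601  -0.0614]
blue side [246.4 151.4] 192.6231173395645 [244.5 149.8] 153 [ 0.604  -0.0665]
blue wrist [298.5  74.2] 535.910692114092 [298.1  70.2] 447 [ 0.5994 -0.0593]
  fit [ 0.5993 -0.0597  0.006 ] [-0.8  0.5  0.2  0.2  0.6 -0.4]
  pad top [ 0.6015 -0.0585] 25 0.0023
  pad wrist [ 0.6026 -0.0599] 30 0.003
yellow top [252.4 185.3] 260.637641585432 [252.1 183.1] 230 [0.5353 0.006 ]
yellow side [254.2 165.5] 225.1648760230746 [252.5 164.6] 201 [0.5373 0.0033]
yellow wrist [252.3 120.1] 403.15626226278255 [251.2 116.9] 346 [0.5356 0.0072]
  fit [0.5353 0.0067 0.0047] [-0.4 -0.1  0.   0.   0.3  0.1]
  pad top [0.5362 0.0077] 32 0.0012
  pad wrist [0.5367 0.0087] 32 0.0014
mat [ 0.6054 -0.2847  0.003 ]
mat [ 0.6053 -0.3976  0.003 ]
mat [ 0.3061 -0.4063  0.003 ]
mat [ 0.306  -0.2898  0.003 ]
tubecap top [248.71732523 156.23100304] 329
tubecap wrist [204.65853659 161.19512195] 41
```

View pics/crop1.png

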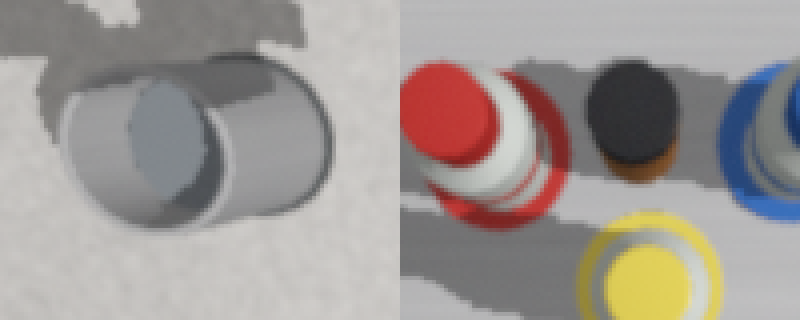

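The three-view fits agree to under 1 px. They put the tray floor at z≈5.5 mm, so the bottle bases are at about 8.5 mm. The crop shows the canister rim centred at about (61,147) and the tube cap top at about (248,71). Yellow goes first, gripping along y.

```bash
cat >> h.py <<'E'
MZ=.003; BZ=.0085; LIFT=.30
def gto(p,yaw):
    q0=env.observe()["q"];best=None
    for y in(yaw,yaw+np.pi,yaw-np.pi):
        q=env.inverse_kinematics(p,down(y))
        if q is not None and (best is None or np.abs(np.array(q)-q0).max()<best[0]): best=(np.abs(np.array(q)-q0).max(),y)
    env.goto(p,down(best[1]))
def st(t):
    o=env.observe();print(t,"t=%.1f"%o["time_s"],o["tcp_pos"].round(4),"w=%.3f"%o["gripper_width"],"ff=%.1f"%o["finger_force"],"F",np.round(o["ft_force"],1))
def pick(xy,z,yaw,force=30,lift=LIFT,hover=.21):
    gto([*xy,hover],yaw); env.move_l([*xy,z],rate=.12); env.gripper_close(force); st("grip")
    env.move_l([*xy,lift],rate=.2); st("lifted")
def place(xy,z,yaw,lift=LIFT):   # z: expected TCP height at contact
    gto([*xy,lift],yaw); env.move_l([*xy,z+.012],rate=.2); env.hold(.15)
    c=env.move_l([*xy,z-.006],rate=.02,max_force=4); st(f"contact {c}")
    env.gripper_open(); env.move_l([*xy,.24],rate=.25); st("free")
E
python3 - <<'E'
from h import *
m=env.camera_model("wrist");m["cam_to_world"]=np.load("pics/w1_T.npy");t=env.camera_model("top")
print("tube",ray(m,(248,70.9),.1105),ray(t,(250,153),.1105),"can",ray(m,(61,146.8),.08))
pick((.5353,.0067),BZ+.107,0)
place((.455,-.344),MZ+.107,0)
im,_=snap("top","top1")
E
```

```text
tube [0.60186792 0.01218827 0.1105    ] [0.59919603 0.00957881 0.1105    ] can [0.48656777 0.33142279 0.08      ]
grip t=5.0 [0.5353 0.0066 0.1155] w=0.351 ff=30.0 F [ 0.5 -0.8 -0.1]
lifted t=6.1 [0.5345 0.0069 0.2983] w=0.357 ff=30.0 F [ 0.5 -0.6 -3.9]
contact True t=9.2 [ 0.455  -0.3443  0.1113] w=0.353 ff=30.0 F [-0.  -0.3  3.3]
free t=10.9 [ 0.4545 -0.3435  0.2388] w=1.002 ff=0.0 F [ 0.5 -0.3  0.1]
```

View pics/top1.png

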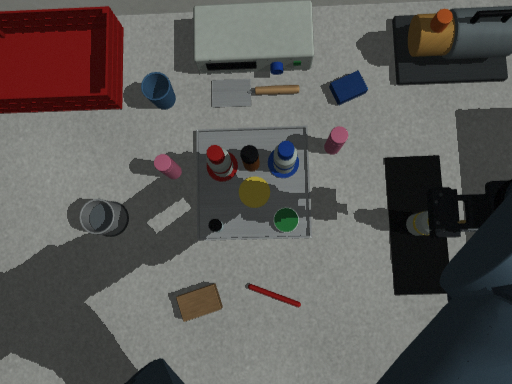

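The picture shows yellow standing on the mat near (420,223), its pad now bare at (254,191), and nothing else disturbed. Red and blue next, gripped along x so the fingers stay off the tube.

Run:
```python
from h import *
H=np.pi/2
pick((.5951,.0769),BZ+.107,H); place((.545,-.344),MZ+.107,0)
pick((.5993,-.0597),BZ+.107,H); place((.365,-.344),MZ+.107,0)
env.goto([.47,.05,.40],down(0)); im,m=snap("wrist","w2"); np.save("pics/K.npy",m["K"]); st("w2")
```

```text
grip t=14.4 [0.5951 0.0769 0.1155] w=0.357 ff=30.0 F [-0.5 -0.3  0.1]
lifted t=15.5 [0.5943 0.077  0.2982] w=0.356 ff=30.0 F [-0.1 -0.  -3.2]
contact True t=18.8 [ 0.5449 -0.3439  0.1113] w=0.350 ff=30.0 F [ 1.5 -0.6  3.3]
free t=20.4 [ 0.5445 -0.3435  0.2387] w=1.003 ff=0.0 F [-0.   0.3 -0.7]
grip t=23.4 [ 0.5992 -0.0597  0.1155] w=0.355 ff=30.0 F [-0.4 -1.4  0.3]
lifted t=24.4 [ 0.5985 -0.0595  0.2983] w=0.354 ff=30.0 F [ 0.6  1.1 -2.9]
contact True t=27.6 [ 0.365  -0.3437  0.1113] w=0.358 ff=30.0 F [-0.5  0.7  5.8]
free t=29.2 [ 0.3646 -0.3435  0.2389] w=0.999 ff=0.0 F [-0.5  0.   0.2]
w2 t=30.9 [0.47   0.0491 0.3992] w=0.999 ff=0.0 F [ 0.1 -0.2  0.2]
```

View pics/w2.png

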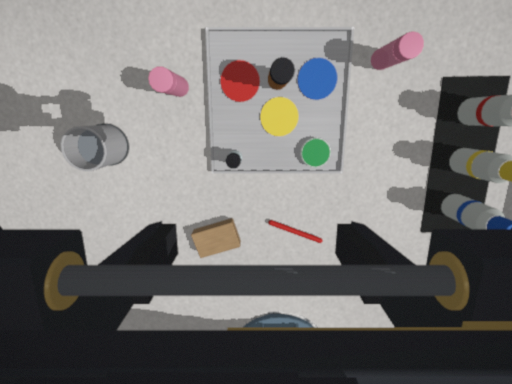

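All three bottles stand on the mat and the pads are clear: red (240,81), blue (317,78), yellow (279,117). The tube cap is at (283,70) and the canister rim at about (86,147). I measure the pad centroids and check the tube and canister in an enlarged crop with model overlays.

Run:
```python
from loc import *
im=cv2.imread("pics/w2.png");m=dict(K=np.load("pics/K.npy"),cam_to_world=np.load("pics/w2_T.npy"))
t=env.camera_model("top");ti,_=snap("top","top2")
H=cv2.cvtColor(im,cv2.COLOR_BGR2HSV);
for nm,I,mm in(("w",im,m),("t",ti,t)):
  for c,g in(("red",(.5951,.0769)),("blue",(.5993,-.0597)),("yellow",(.5353,.0067))):
    H=cv2.cvtColor(I,cv2.COLOR_BGR2HSV).astype(int);h,s,v=H[...,0],H[...,1],H[...,2]
    k=(s>130)&(v>40)&{"red":(h<9)|(h>170),"blue":(h>100)&(h<125),"yellow":(h>18)&(h<36)}[c]
    pc=proj(mm,[*g,.0085]);n,L,S,C=cv2.connectedComponentsWithStats(k.astype(np.uint8),connectivity=4)
    i=min([i for i in range(1,n) if S[i,4]>100],key=lambda i:np.hypot(*(C[i]-pc)))
    e,hh=hull(mm,*g,[(.0085,.035)]);print(nm,c,"area",S[i,4],cv2.contourArea(hh),"pad",ray(mm,C[i]+proj(mm,[*g,.0085])-e,.0085).round(4))
def ov(I,mm,x0,y0,f,objs):
    c=cv2.resize(I[y0:y0+75,x0:x0+75],None,fx=f,fy=f,interpolation=3)
    a=np.linspace(0,2*np.pi,60)
    for x,y,z,r in objs:
        p=np.array([proj(mm,[x+r*np.cos(b),y+r*np.sin(b),z]) for b in a]);p=(p+.5-[x0,y0])*f
        cv2.polylines(c,[p.astype(np.int32)],True,(0,255,0),1)
    return c
tu=(.6005,.011);ca=(.486,.329)
R=[]
for I,mm,x,y in((im,m,(55,110),(245,40)),(ti,t,(68,180),(215,125))):
    R.append(np.hstack([ov(I,mm,*x,4,[(*ca,.08,.037),(*ca,0,.037)]),ov(I,mm,*y,4,[(*tu,.1105,.018),(*tu,.0055,.018)])]))
cv2.imwrite("pics/ov.png",np.vstack(R))
```

```text
w red area 1217 1301.520572871057 pad [0.5969 0.0793 0.0085]
w blue area 1234 1310.8680383958854 pad [ 0.6007 -0.0573  0.0085]
w yellow area 1109 1190.6622619675472 pad [0.5362 0.0086 0.0085]
t red area 283 751.0409179282142 pad [ 0.3102 -0.0303  0.0085]
t blue area 422 763.0478488935623 pad [ 0.6064 -0.0683  0.0085]
t yellow area 329 775.7741042518755 pad [ 0.4609 -0.3906  0.0085]
```

View pics/ov.png

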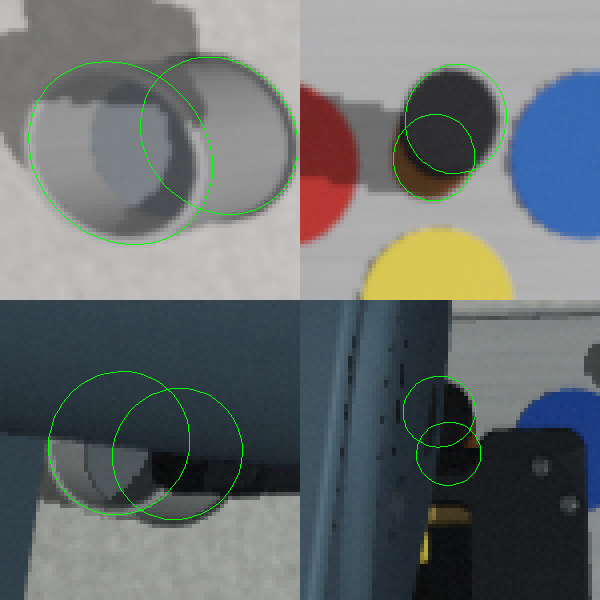

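The wrist overlay fits. The tube is at about (0.600, 0.012) and the canister at (0.486, 0.330), both within 1–2 mm. Now I move the tube and feel for the insert.

Run:
```python
from h import *
pick((.600,.012),.0745,0,force=20)
c=(.486,.330)
gto([*c,.30],0); env.move_l([*c,.135],rate=.15); env.hold(.4)
f0=np.mean([(env.hold(.03),env.observe()["ft_force"])[1] for _ in range(8)],0); st("in")
for k in range(4):
    hit=env.move_l([*c,.093],rate=.008,max_force=3.); env.hold(.2)
    d=np.mean([(env.hold(.03),env.observe()["ft_force"])[1] for _ in range(8)],0)-f0; st(f"hit {hit} dF {d.round(2)}")
    if not hit or d[2]>1.5: break
```

```text
grip t=34.0 [0.6    0.012  0.0745] w=0.409 ff=20.0 F [-0.  -0.4  0.5]
lifted t=35.2 [0.5993 0.0121 0.2983] w=0.403 ff=20.0 F [-0.1  0.1 -0.9]
in t=38.4 [0.486 0.33  0.135] w=0.405 ff=20.0 F [ 0.4 -0.1 -1. ]
hit True dF [-0.54  0.18  6.85] t=41.6 [0.4861 0.33   0.1146] w=0.399 ff=20.0 F [-0.7  0.2  6. ]
```

The tube met a firm stop with its base at about 45.6 mm, inside the 32–58 mm range. Releasing, then looking.

Run:
```python
from h import *
env.gripper_open(); st("open"); env.move_l([.486,.330,.25],rate=.15); env.goto([.36,.25,.36],down(0))
im,m=snap("wrist","w3"); s=env.get_image("side"); st("x")
u=proj(m,[.486,.33,.1]).astype(int);v=proj(env.camera_model("side"),[.486,.33,.1]).astype(int);print(u,v)
cr=lambda I,p:cv2.resize(I[max(p[1]-50,0):max(p[1]-50,0)+100,max(p[0]-50,0):max(p[0]-50,0)+100],(400,400),interpolation=3)
cv2.imwrite("pics/c3.png",np.hstack([cr(im,u),cr(s,v)]))
```

```text
open t=42.5 [0.4851 0.3297 0.1134] w=1.000 ff=0.0 F [ 0.6 -0.1 -0. ]
x t=44.4 [0.3604 0.2501 0.3585] w=0.999 ff=0.0 F [ 0.4 -0.9  0.9]
[196  69] [184 247]
```

View pics/c3.png

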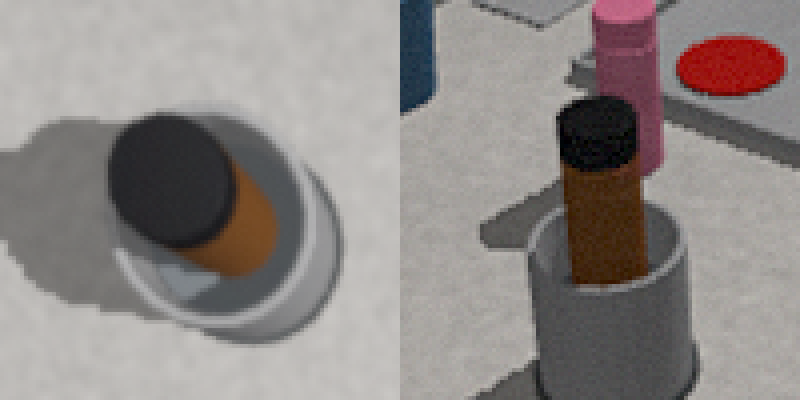

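The tube stands upright in the canister, clear of the walls, so the order condition is met. Now the bottles go back.

```bash
python3 - <<'E'
from h import *
for n,s,g in(("red",.545,(.596,.078)),("blue",.365,(.600,-.0585)),("yellow",.455,(.5357,.0077))):
    print(n); pick((s,-.344),.111,0,hover=.24); place(g,.1165,0)
env.goto([.47,.0,.42],down(0)); im,m=snap("wrist","w4"); st("end")
cv2.imwrite("pics/c4.png",cv2.resize(im[0:200,100:360],None,fx=3,fy=3,interpolation=3))
E
python3 - <<'E'
import sys;sys.path.insert(0,'.')
import os;os.chdir('.')
from loc import *
side=env.get_image("side");cv2.imwrite("pics/side4.png",side)
w=cv2.imread("pics/w4.png");V=[(w,dict(K=np.load("pics/K.npy"),cam_to_world=np.load("pics/w4_T.npy"))),(side,env.camera_model("side"))]
for c,g in dict(red=(.596,.078),blue=(.6,-.0585),yellow=(.5357,.0077)).items():
    Z=lambda z:[(z+.104,.016),(z+.140,.016)]
    ob=[(m,comp(im,c,hull(m,*g,Z(.0085))[0])[0]) for im,m in V]
    r=least_squares(lambda p:np.concatenate([hull(m,p[0],p[1],Z(p[2]))[0]-C for m,C in ob]),[*g,.0085]);print(c,r.x.round(4),r.fun.round(1))
E
```

```text
red
grip t=48.8 [ 0.545 -0.344  0.111] w=0.355 ff=30.0 F [-0.7  0.4 -0.1]
lifted t=49.9 [ 0.5444 -0.3435  0.2981] w=0.356 ff=30.0 F [ 0.7  0.3 -2.8]
contact True t=53.3 [0.5958 0.078  0.1149] w=0.354 ff=30.0 F [-1.2  0.1  6.1]
free t=54.9 [0.5953 0.078  0.2387] w=1.000 ff=0.0 F [-0.9  0.5 -0.6]
blue
grip t=58.7 [ 0.365  -0.3439  0.111 ] w=0.353 ff=30.0 F [-0.4  0.7  0.6]
lifted t=59.8 [ 0.3646 -0.3434  0.2985] w=0.353 ff=30.0 F [ 0.8  0.6 -2.4]
contact True t=63.0 [ 0.5999 -0.0584  0.1149] w=0.355 ff=30.0 F [-0.5 -0.4  4.4]
free t=64.6 [ 0.5993 -0.0583  0.2388] w=0.998 ff=0.0 F [ 0.5 -0.7 -0.6]
yellow
grip t=68.0 [ 0.455  -0.3441  0.111 ] w=0.357 ff=30.0 F [0.3 0.2 0.2]
lifted t=69.1 [ 0.4544 -0.3433  0.2982] w=0.351 ff=30.0 F [ 0.6 -0.2 -3.8]
contact True t=72.2 [0.5356 0.0076 0.1149] w=0.353 ff=30.0 F [-1.2 -1.4  4.8]
free t=73.8 [0.5351 0.0078 0.2389] w=1.001 ff=0.0 F [-0.4 -0.6 -0.3]
end t=74.7 [4.697e-01 1.000e-04 4.169e-01] w=1.003 ff=0.0 F [-0.4 -0.2 -0.1]
red [0.5953 0.0787 0.0086] [-0.  -0.1  0.1  0. ]
blue [ 0.5992 -0.0565  0.0103] [-0.  -0.   0.1 -0. ]
yellow [0.5356 0.0086 0.0087] [-0.  -0.   0.1  0. ]
```

View pics/c4.png

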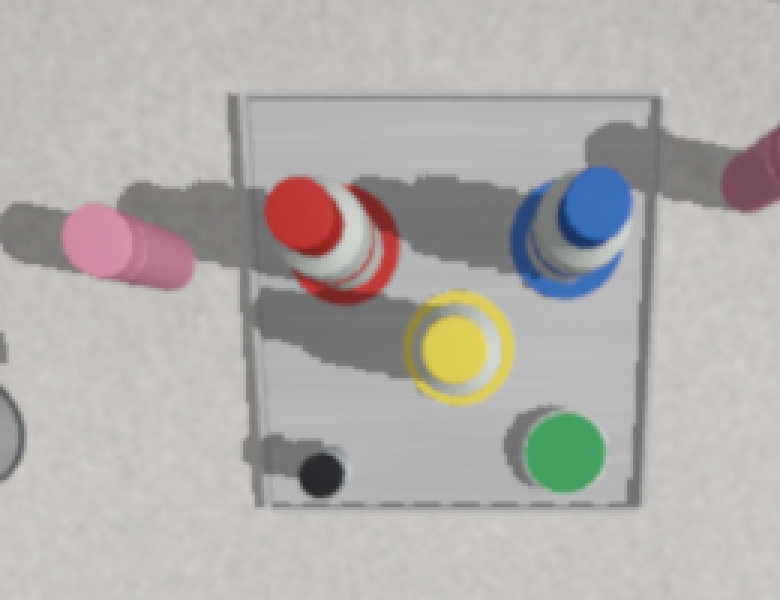

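All three bottles stand centred on their own pads, within about 2 mm, and the dish and vial are untouched. The gripper is clear of everything, so I am handing in.

```bash
python3 -c "
from rig import env
print(env.finish_job())"
```

```text
the job is handed in; nothing more can be done
None
```

I handed the job in at about 75 s: the tube stands upright on the canister's insert (about 46 mm up), each bottle is back within about 2 mm of its pad's centre, and nothing tipped or touched the dish; no verdict was returned.

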